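Shake the cedar stick out of its keeper box

TASK

Take the slatted oak keeper box, which stands upside-down (slot underneath) on the rack board, by its dark grip rail and, holding it low over the blue boot tray, tip and shake it until the cedar stick inside lines up with the narrow slot and drops through into the tray. Do not lose the stick anywhere else. Then set the box down (don't drop it) in the middle of the rack board again, rail up, and leave the shoe trees, shoehorn and boot jack undisturbed.

Things in the scene. Friction and masses are not known exactly. Their poses are not given: they have to be found in the camera images.
- keeper: Keeper box: pale oak, 120 (x) x 90 (y) x 50 mm high, walls, floor, roof 5 mm thick, 0.18 to 0.36 kg. Inside 110 x 80 x 40 mm. Origin: centre of its underside; z up; starts flat on the rack board, slot underneath. The roof has three slats along x with gaps of 10 to 13 mm, so the stick shows through it.
- rail_grip (a point): Grip point in the dark grip rail that stands on the middle of the box's roof: rail 70 mm long along box x, 22 mm thick along y, reaching from 50 to 95 mm above the underside; the point is 75 mm above the underside, over the box's centre; axes as the box.
- slot_mid (a point): Middle of the slot through the box's floor, the stick's only way out: at the underside, on the box's centre, below the rail. The slot is 90 mm long along box x (parallel to the rail) and 24 mm wide (y); solid floor 28 mm wide lies on either side of it and 10 mm at its ends. Axes as the box.
- stick: Reddish cedar stick: round bar 80 mm long (its x axis), 18 mm thick, 20 g, origin at its centre. Starts loose on the box's floor, bridging the slot askew (its axis 0.5 to 0.95 rad off box x). Tipping the box to one side, 0.65 rad about box x, lays it along that side wall; rocked back smoothly to 0.3 rad the other way it rolls (from about 0.2 rad) into the slot; rocked hard it may hop across.
- board_mid (a point): Centre of the top of the rack board: a fixed slatted oak duckboard 220 mm (x) x 200 mm (y), its top 40 mm above the bench; axes as the board. The box starts near it and belongs here.
- tray_mid (a point): Centre of the inner floor of the fixed blue boot tray: open on top, outside 200 mm (x) x 240 mm (y) x 45 mm high, walls and floor 5 mm; the point is 5 mm above the bench; axes as the tray. The tray and the board swap sides at random.
- tree_a: Cedar split-toe shoe tree, 240 mm long, 100 mm wide, 70 mm high, lying beyond the work (bystander). Origin: on the bench under its middle, x along its length.
- tree_b: The other cedar shoe tree (bystander), the same.
- shoehorn: Brass shoehorn lying flat, 270 mm long, at one side of the work (bystander). Origin: on the bench near its middle, x along it.
- boot_jack: Walnut boot jack lying on the bench, 270 x 100 x 51 mm, at the other side of the work (bystander). Origin: on the bench near its middle.
Mind the look-alikes: they are no part of the job. There is more than one size of the keeper; the one meant has the size given above.

How it is judged (in metres and radians):
On the way, in this order (a step that is already met when the one before it is completed fails the run):
1. the box is lifted clear of the rack board with the stick still in it (height (world z) of keeper above 0.065 m and x of stick in the frame of keeper between -0.056 and 0.056 m and y of stick in the frame of keeper between -0.042 and 0.042 m and z of stick in the frame of keeper between 0.005 and 0.046 m), for 0.1 s.
2. the stick has dropped through the slot into the tray while the box is held low above the tray (horizontal distance between keeper and tray_mid below 0.15 m and height (world z) of keeper between 0.05 and 0.25 m and x of stick in the frame of tray_mid between -0.095 and 0.095 m and y of stick in the frame of tray_mid between -0.115 and 0.115 m and z of stick in the frame of tray_mid below 0.045 m), for 0.1 s.
At the end, for the whole second after the job is handed in: The cedar stick lies at rest in the blue tray; the box stands flat on the rack board (tilt under 0.06 rad, underside within 4 mm of the board's top, at rest), slot underneath, its centre within 45 mm of the board's centre along each board axis; no bystander is more than 30 mm from where it began (x of stick in the frame of tray_mid between -0.095 and 0.095 m and y of stick in the frame of tray_mid between -0.115 and 0.115 m and z of stick in the frame of tray_mid below 0.045 m and linear speed of each of stick, keeper below 0.03 m/s and x of keeper in the frame of board_mid between -0.045 and 0.045 m and y of keeper in the frame of board_mid between -0.045 and 0.045 m and height (world z) of keeper between 0.036 and 0.044 m and angle between keeper's own z axis and vertical below 0.06 rad and distance of each of tree_a, tree_b, shoehorn, boot_jack from where it was at the start of the episode below 0.03 m); the robot touches nothing.
It fails at once if the stick leaves the box anywhere but over the tray (distance between stick and keeper above 0.1 m and not (x of stick in the frame of tray_mid between -0.1 and 0.1 m and y of stick in the frame of tray_mid between -0.12 and 0.12 m)).
It fails at once if the box is let fall (moves faster than 0.5 m/s with no finger on it) (contact force between keeper and the fingers below 0.05 N and linear speed of keeper above 0.5 m/s).
It fails at once if a bystander is pushed more than 30 mm (distance of any of tree_a, tree_b, shoehorn, boot_jack from where it was at the start of the episode above 0.03 m).
It also fails if it takes over 51 s, if anything falls off the work surface, if the arm or the gripper's body presses on something with over 40 N, if the wrist force passes 120 N, or if a joint passes its speed limit or range.

ROBOT

A 7-joint arm with a two-finger parallel gripper is mounted at the origin on the work surface. World frame = base frame: x ahead of the robot, y to its left, z up, the work surface at z = 0. Lengths are in mm, angles in rad, forces in N, time in s.
With the tool pointing down it reaches from about 400 to 875 mm from the base axis. Payload 4.4 kg.
Tool frame: the origin (TCP) lies midway between the tips of the shut fingers; the grasp point (between the pads) lies 19 mm behind it; x points along the fingers, z is the direction in which the jaws open and shut, and the axes are right-handed (so a half turn about x gives the same grasp; the last joint's range is limited). The gripper opens to 85 mm and grips with 20 to 120 N. Pads are 22 mm wide; open, the fingers measure 114 mm over their backs; the gripper's body (76 mm by 85 mm) begins 54 mm behind the grasp point. The pads swing forward as they close: fully open they stand 13 mm farther back than shut.
Start: joints at [-1.375, 0.628, 0.038, 1.517, -0.027, 0.996, -0.02], TCP at [168.207, 627.873, 209.413] pointing down, gripper open.
Joint ranges: [-3.06, 3.06], [-0.37, 2.12], [-1.25, 1.32], [0.18, 2.47], [-1.1, 4.24], [0.23, 1.98], [-2.94, 2.94]. Speed limits (rad/s): [2.57, 2.57, 3.14, 3.14, 3.14, 3.14, 3.14].

INTERFACE

Orientations are given as a unit quaternion [x, y, z, w].
In Python, from rig import status, snapshot, camera_info, job gives the robot as it stands. The module is installed in compiled form; this text tells all that it offers.
- The arm moves only by the tool drive_tool, never from a script. Its argument "deltas" is one flat list of numbers, 7 for each row, row after row: the closure, from -1 (fully open) to 1 (shut), then the shift along the tool's x, y, z in m, then the turn, a rotation vector about the tool's x, y, z in rad. In form: [claw, dx, dy, dz, wx, wy, wz, claw, dx, dy, dz, wx, wy, wz, ...]. A call has exactly 8 rows; each row shifts and turns the commanded pose from where the row before left it, along the tool's axes as they then stand; what a row does not reach is not made up. A row lasts 1/10 s, in which the tool goes at most 50 mm and 8.59 degrees, less where a joint would pass 70% of its speed; a pose out of reach is approached as far as the arm can. A call is refused whole if a number of a shift passes 0.05 or a number of a turn 0.15, either way. A call with a gripper value outside its range is refused whole. The fingers move at their own pace and stop on an object; "newtons" is the grip in N (left out, the last holds). Time passes only in rows, so rows that do not move let the fingers close, or fill a call up. It gives the time, the measured TCP pose, the force and the opening at its end, in the units of the state.
- status.state(): the state, without advancing time (a new reading comes with each control period).
- snapshot(name): name is "scene" or "top" or "wrist"; returns (picture, depth): 400x640x3 uint8, blue, green, red; 400x640 float32, mm along the optical axis (not along the pixel's ray), 0 where there is no reading.
- camera_info(name): a dict with "mtx" (3x3 intrinsics, pixels), "dist_coeffs" ([k1, k2, p1, p2, k3] as OpenCV has them; the pictures are not rectified), "T" (4x4, takes a point from camera to world coordinates); the wrist camera has in their place "tool_from_camera" (4x4, takes a point from camera to tool coordinates, whose origin is the TCP and whose axes are the tool frame's). Camera axes: x right, y down, z forward; pixel columns grow to the right and rows downward; lengths in mm; the calibration is good to about 2 mm. A picture is of the moment at which its call begins: read the wrist's pose just before it. camera_info takes no time and is no camera call.
- job.close_job(): hands the job in, once; it reports no verdict.
The state is a dict: "clock": time; "joints": joint angles; "dq": joint speeds; "tau": joint torques, N m; "tcp_pos": TCP position; "eef_rot": TCP orientation; "wrist_force": force on the tool from outside, world axes, zero at the start; "wrist_torque": the same for the moment, N m; "gripper_width": finger opening in mm.
Only numpy, scipy, OpenCV 4.12 (cv2) and the standard library are available. Lean on these libraries where they do the work, as an engineer would, in place of code of your own. Each camera call takes 0.05 s, during which the arm holds its last target. There are 200 camera calls.

## Working session

There is one attempt and no reset: what is moved stays moved. The work goes in short steps, Python scripts to look and compute and a tool call to move; the robot and the scene stay as the last step left them, time stands still between calls to the robot, and variables do not carry over. Pictures are saved under pics/ and viewed, on a budget of 10 in all, crops included, one or two more only if the job needs it, and the job is handed in when it is done.

Besides the shell and the picture viewer there is one more tool, called after "Request:" as name(argument=value, ...) on one line, values as JSON. drive_tool: Moves the arm, as the interface text tells. Its arguments: {"type":"object","properties":{"deltas":{"type":"array"},"newtons":{"type":"number"}},"required":["deltas"]}

```bash
mkdir -p pics
cat > h.py <<'E'
import numpy as np, cv2
from rig import status, snapshot, camera_info, job
from scipy.spatial.transform import Rotation as R
def world(name,px,depth,st=None):
    c=camera_info(name); px=np.array(px,float).reshape(-1,1,2)
    n=cv2.undistortPoints(px,np.array(c["mtx"]),np.array(c["dist_coeffs"])).reshape(-1,2)
    d=np.array(depth,float).reshape(-1,1)
    p=np.hstack([n*d,d,np.ones_like(d)])
    if "T" in c: T=np.array(c["T"])
    else:
        W=np.eye(4);W[:3,:3]=R.from_quat(st["eef_rot"]).as_matrix();W[:3,3]=st["tcp_pos"]
        T=W@np.array(c["tool_from_camera"])
    return (p@T.T)[:,:3]
def cloud(name,depth,st=None):
    v,u=np.mgrid[0:400,0:640]
    return world(name,np.stack([u.ravel(),v.ravel()],1),depth.ravel(),st).reshape(400,640,3)
E
python3 - <<'E'
from h import *
s=status.state();print(s)
for n in("top","scene"):
    p,d=snapshot(n);cv2.imwrite(f"pics/{n}0.png",p);np.save(f"{n}0.npy",d)
E
```

```text
{'clock': 0.0, 'joints': array([-1.37482456,  0.62934336,  0.03845689,  1.51839126, -0.02698224,
        0.99630951, -0.02001389]), 'dq': array([ 5.86936188e-07, -1.14964905e-04,  1.19581967e-03,  2.90648463e-04,
       -4.48579947e-04, -1.10369070e-03, -4.51564754e-04]), 'tau': array([ 5.87474879e-04, -5.63396323e+01,  1.22665778e+00, -1.93453735e+01,
        1.10939657e-02,  1.04704779e-02,  2.30735409e-06]), 'tcp_pos': array([168.02530024, 627.19916829, 208.48377486]), 'eef_rot': array([-0.43089201,  0.56151428,  0.43003231,  0.56045161]), 'wrist_force': array([-0.05265125,  0.27957408, -0.38551769]), 'wrist_torque': array([ 0.00841805, -0.0249269 ,  0.04975918]), 'gripper_width': 85.4819244686254}
```

View pics/top0.png

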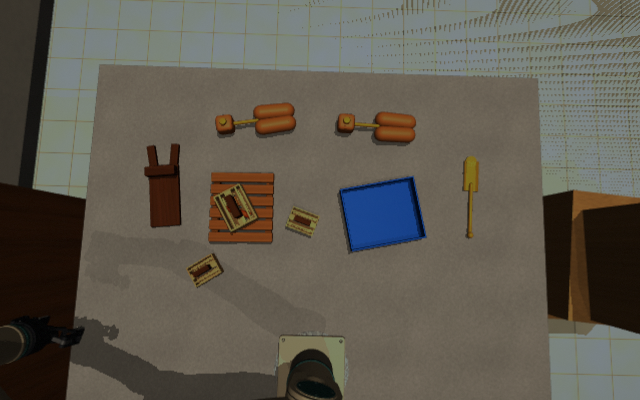

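View pics/scene0.png

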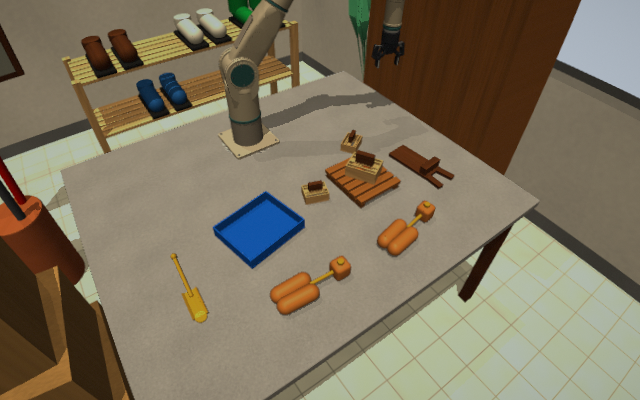

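The top view shows three candidates: a box on the rack board at (236,207) and two small boxes on the bench at (303,222) and (205,270). The one on the board is clearly the largest. The blue tray is at (382,214). I'll measure these and confirm with an enlarged crop.

Run:
```python
from h import *
p=cv2.imread("pics/top0.png");d=np.load("top0.npy");X=cloud("top",d)
hsv=cv2.cvtColor(p,cv2.COLOR_BGR2HSV)
def rect(m,l):
    q=X[m][:,:2].astype(np.float32);r=cv2.minAreaRect(q);print(l,len(q),r,"med",np.median(X[m],0), "z",np.percentile(X[m][:,2],[2,50,98]))
v,u=np.mgrid[0:400,0:640]
print("bench z",np.median(X[270:300,420:500,2]))
roi=(u>330)&(u<435)&(v>170)&(v<260)
rect(roi&(hsv[...,0]>100)&(hsv[...,0]<130)&(hsv[...,1]>120),"tray")
rect(roi&(X[...,2]>30)&(X[...,2]<60),"trayrim")
roi=(u>200)&(u<282)&(v>165)&(v<250)
rect(roi&(X[...,2]>25)&(X[...,2]<150),"board")
rect(roi&(X[...,2]>70)&(X[...,2]<150),"box")
rect(roi&(X[...,2]>108)&(X[...,2]<150),"rail")
for n,(a,b) in{"s1":(303,222),"s2":(205,270)}.items():
    m=(abs(u-a)<22)&(abs(v-b)<22)&(X[...,2]>12);rect(m,n)
for n,(a,b,c,e) in{"treeA":(210,300,98,140),"treeB":(330,420,105,147),"horn":(455,485,150,245),"jack":(140,185,140,232)}.items():
    m=(u>a)&(u<b)&(v>c)&(v<e)&(X[...,2]>8);rect(m,n)
c=p[160:290,180:330];cv2.imwrite("pics/c0.png",cv2.convertScaleAbs(cv2.resize(c,None,fx=4,fy=4,interpolation=cv2.INTER_CUBIC),alpha=1.6))
```

```text
bench z 0.08003191351235728
tray 4822 ((479.17913818359375, -160.50355529785156), (202.12403869628906, 349.9443664550781), 12.029330253601074) med [ 492.10129829 -217.73364982    5.82296551] z [-0.07544532  5.82296551 47.03023341]
trayrim 571 ((492.9080505371094, -213.39666748046875), (200.33544921875, 241.0985107421875), 11.887495994567871) med [ 500.9323259  -231.95611652   43.97978272] z [31.04176866 43.97978272 49.3165166 ]
board 3909 ((500.6680603027344, 235.0034942626953), (220.74256896972656, 200.3001708984375), 0.8987481594085693) med [495.05398319 229.80819526  41.30196849] z [ 33.84396991  41.30196849 135.08202899]
box 804 ((493.7109375, 244.73800659179688), (121.22635650634766, 90.67616271972656), 30.390466690063477) med [491.11424162 242.55625174  90.90267338] z [ 73.3850486   90.90267338 137.74126536]
rail 214 ((493.66668701171875, 244.29000854492188), (70.8818588256836, 22.064390182495117), 29.949907302856445) med [491.44533685 242.17841873 134.19403412] z [110.73820831 134.19403412 138.84530393]
s1 367 ((449.9903869628906, 35.6506462097168), (106.27359771728516, 85.360
[... 410 characters left out ...]
442325592041) med [779.57504645 165.16311712  48.00875469] z [22.77661887 48.00875469 69.72434138]
treeB 1533 ((661.786865234375, -96.39303588867188), (245.65823364257812, 517.4891357421875), 44.976898193359375) med [ 776.22174649 -224.48109214   48.30957924] z [25.00866624 48.30957924 70.06200496]
horn 286 ((444.94451904296875, -318.5113525390625), (229.6417236328125, 603.173095703125), 30.283674240112305) med [ 542.68069497 -503.18565835   11.18342514] z [   8.10075427   11.18342514 1287.10218293]
jack 2257 ((550.7172241210938, 277.53094482421875), (576.8927001953125, 276.4626770019531), 85.85787200927734) med [551.7167459  486.70399593  16.26274346] z [ 9.82730333 16.26274346 54.28971226]
```

View pics/c0.png

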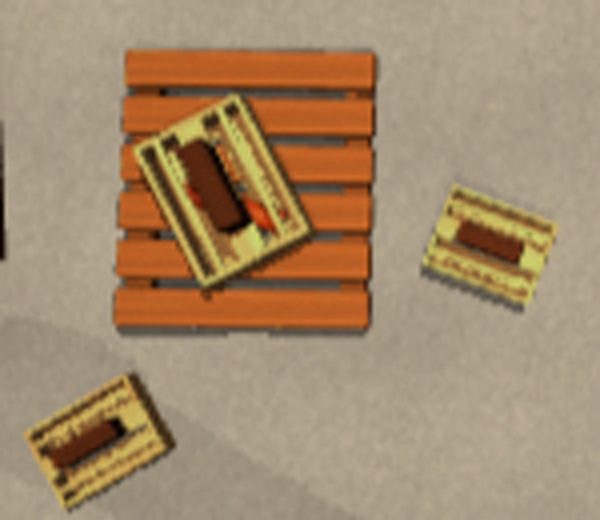

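The crop confirms it. The box on the board, at crop (225,190), measures 121 x 91 mm and shows the red stick through its roof gaps, so it is the keeper. The other two at crop (490,245) and (100,440) are much smaller look-alikes. Next I'll plan the approach.

```bash
cat >> h.py <<'E'
def pose():
    s=status.state();return s,np.array(s["tcp_pos"]),R.from_quat(s["eef_rot"])
def to(pos,Rt=None):
    s,p,r=pose(); Rt=Rt or r
    print("t",s["clock"],"tcp",p.round(1),"F",s["wrist_force"].round(1),"w",round(s["gripper_width"],1))
    print("turn first (tool)",(r.inv()*Rt).as_rotvec().round(4),"then shift (m)",(Rt.inv().apply(np.array(pos)-p)/1000).round(4), "shift no turn",(r.inv().apply(np.array(pos)-p)/1000).round(4))
def down(jaw_deg): # jaw axis angle in world xy
    a=np.radians(jaw_deg);x=np.array([0,0,-1.]);z=np.array([np.cos(a),np.sin(a),0]);return R.from_matrix(np.stack([x,np.cross(z,x),z],1))
E
python3 - <<'E'
from h import *
s,p,r=pose();print(r.as_matrix().round(3))
for a in(120.2,-59.8):print(a);to([493.7,244.5,160],down(a))
E
```

```text
[[-0.    -0.966  0.259]
 [-0.002  0.259  0.966]
 [-1.    -0.    -0.002]]
120.2
t 0.1 tcp [168.1 627.3 208.6] F [-0.1 -0.   0.2] w 85.4
turn first (tool) [-7.889e-01 -1.700e-03 -6.000e-04] then shift (m) [ 0.0486 -0.0889 -0.4946] shift no turn [ 0.0491 -0.4136 -0.2854]
-59.8
t 0.1 tcp [168.1 627.3 208.6] F [-0.1 -0.   0.2] w 85.4
turn first (tool) [ 2.3527e+00 -8.0000e-04  2.1000e-03] then shift (m) [0.0486 0.0889 0.4946] shift no turn [ 0.0491 -0.4136 -0.2854]
```

Request:
drive_tool(deltas=[-1,0,-0.0345,-0.0238,0,0,0,-1,0,-0.0345,-0.0238,0,0,0,-1,0,-0.0345,-0.0238,0,0,0,-1,0,-0.0345,-0.0238,0,0,0,-1,0,-0.0345,-0.0238,0,0,0,-1,0,-0.0345,-0.0238,0,0,0,-1,0,-0.0345,-0.0238,0,0,0,-1,0,-0.0345,-0.0238,0,0,0])

```text
clock: 0.9
tcp_pos: [386.2, 370.9, 209.2]
eef_rot: [-0.431, 0.561, 0.43, 0.561]
wrist_force: [1.2, 0.2, -0.4]
gripper_width: 85.4
```

Request:
drive_tool(deltas=[-1,0,-0.0345,-0.0238,0,0,0,-1,0,-0.0345,-0.0238,0,0,0,-1,0,-0.0345,-0.0238,0,0,0,-1,0,-0.0345,-0.0238,0,0,0,-1,0,0,0,0.14,0,0,-1,0,0,0,0.14,0,0,-1,0,0,0,0.14,0,0,-1,0,0,0,0.14,0,0])

```text
clock: 1.7
tcp_pos: [494.0, 244.5, 209.0]
eef_rot: [-0.257, 0.659, 0.257, 0.659]
wrist_force: [-0.9, -0.6, -0.1]
gripper_width: 85.7
```

Request:
drive_tool(deltas=[-1,0,0,0,0.14,0,0,-1,0,0,0,0.14,0,0,-1,0,0,0,0.14,0,0,-1,0,0,0,0.14,0,0,-1,0,0,0,0.14,0,0,-1,0,0,0,0.14,0,0,-1,0,0,0,0.14,0,0,-1,0,0,0,0.14,0,0])

```text
clock: 2.5
tcp_pos: [493.8, 244.8, 209.1]
eef_rot: [0.132, 0.695, -0.133, 0.694]
wrist_force: [0.2, 0.2, -0.6]
gripper_width: 85.3
```

Request:
drive_tool(deltas=[-1,0,0,0,0.14,0,0,-1,0,0,0,0.14,0,0,-1,0,0,0,0.14,0,0,-1,0,0,0,0.14,0,0,-1,0,0,0,0.11,0,0,-1,0,0,0,0,0,0,-1,0,0,0,0,0,0,-1,0,0,0,0,0,0])

```text
clock: 3.3
tcp_pos: [494.0, 244.9, 209.3]
eef_rot: [0.351, 0.614, -0.351, 0.614]
wrist_force: [-0.3, -0.3, 0.5]
gripper_width: 85.4
```

Now one close look with the wrist camera.

Run:
```python
from h import *
s,p0,r=pose();print(s["joints"].round(2))
p,d=snapshot("wrist");cv2.imwrite("pics/w1.png",p);X=cloud("wrist",d,s)
v,u=np.mgrid[0:400,0:640]
near=np.hypot(X[...,0]-494,X[...,1]-244)<85
for l,lo,hi in(("box",82,100),("rail",115,142)):
    m=near&(X[...,2]>lo)&(X[...,2]<hi)&(d>0)
    q=X[m][:,:2].astype(np.float32);print(l,len(q),cv2.minAreaRect(q) if len(q) else None,np.median(X[m],0))
to([493.7,244.5,97],down(-59.8))
```

```text
[-0.97  0.58  0.72  1.81 -0.47  0.93 -1.08]
box 6283 ((492.5785217285156, 244.06666564941406), (120.7677001953125, 90.41780853271484), 30.057415008544922) [506.02841206 253.78669865  90.8390145 ]
rail 3005 ((492.98297119140625, 244.1302490234375), (69.85649108886719, 21.773967742919922), 30.068376541137695) [496.38339993 246.14135255 135.70714615]
t 3.35 tcp [494.1 244.9 209.4] F [ 0.5 -0.9 -0.1] w 85.7
turn first (tool) [ 0.0041 -0.0003  0.0001] then shift (m) [ 1.124e-01 -5.000e-04  1.000e-04] shift no turn [ 1.124e-01 -5.000e-04  1.000e-04]
```

View pics/w1.png

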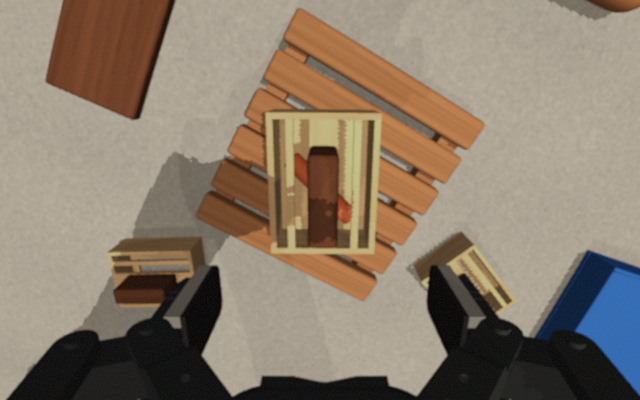

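The wrist view shows the keeper rail at (322,195), aligned with the jaws. The stick lies askew inside, from (298,160) to (347,215). I'll descend and grip.

Request:
drive_tool(deltas=[-1,0.02,-0.001,0,0,0,0,-1,0.02,0,0,0,0,0,-1,0.02,0,0,0,0,0,-1,0.02,0,0,0,0,0,-1,0.015,0,0,0,0,0,-1,0.01,0,0,0,0,0,-1,0.007,0,0,0,0,0,-1,0,0,0,0,0,0], newtons=60)

```text
clock: 4.15
tcp_pos: [493.0, 244.2, 96.9]
eef_rot: [0.351, 0.614, -0.352, 0.613]
wrist_force: [0.1, -0.3, 0.2]
gripper_width: 85.5
```

Request:
drive_tool(deltas=[0,0,0,0,0,0,0,0.2,0,0,0,0,0,0,0.4,0,0,0,0,0,0,0.6,0,0,0,0,0,0,0.8,0,0,0,0,0,0,1,0,0,0,0,0,0,1,0,0,0,0,0,0,1,0,0,0,0,0,0], newtons=60)

```text
clock: 4.95
tcp_pos: [493.3, 244.8, 97.8]
eef_rot: [0.352, 0.614, -0.351, 0.613]
wrist_force: [-1.5, 1.8, 5.1]
gripper_width: 20.5
```

Request:
drive_tool(deltas=[1,-0.003,0,0,0,0,0,1,-0.007,0,0,0,0,0,1,-0.012,0,0,0,0,0,1,-0.015,0,0,0,0,0,1,-0.015,0,0,0,0,0,1,-0.012,0,0,0,0,0,1,-0.007,0,0,0,0,0,1,-0.004,0,0,0,0,0])

```text
clock: 5.75
tcp_pos: [493.5, 244.4, 173.2]
eef_rot: [0.352, 0.613, -0.351, 0.614]
wrist_force: [-0.7, 0.0, -3.1]
gripper_width: 20.5
```

Run:
```python
from h import *
s,p,r=pose();print(s["joints"].round(2),r.as_matrix().round(3))
to([493,-213,p[2]])
```

```text
[-0.95  0.62  0.69  1.85 -0.51  0.85 -1.04] [[ 0.001  0.863  0.505]
 [ 0.     0.505 -0.863]
 [-1.     0.001 -0.   ]]
t 5.75 tcp [493.5 244.4 173.2] F [-0.7  0.  -3.1] w 20.5
turn first (tool) [0. 0. 0.] then shift (m) [-2.000e-04 -2.316e-01  3.945e-01] shift no turn [-2.000e-04 -2.316e-01  3.945e-01]
```

Request:
drive_tool(deltas=[1,0,-0.0023,0.0039,0,0,0,1,0,-0.0046,0.0079,0,0,0,1,0,-0.007,0.0118,0,0,0,1,0,-0.0093,0.0158,0,0,0,1,0,-0.0116,0.0197,0,0,0,1,0,-0.0116,0.0197,0,0,0,1,0,-0.0116,0.0197,0,0,0,1,0,-0.0116,0.0197,0,0,0])

```text
clock: 6.55
tcp_pos: [492.4, 104.6, 172.1]
eef_rot: [0.352, 0.613, -0.353, 0.613]
wrist_force: [-0.2, -0.5, -4.2]
gripper_width: 20.8
```

Request:
drive_tool(deltas=[1,0,-0.0116,0.0197,0,0,0,1,0,-0.0116,0.0197,0,0,0,1,0,-0.0116,0.0197,0,0,0,1,0,-0.0116,0.0197,0,0,0,1,0,-0.0116,0.0197,0,0,0,1,0,-0.0116,0.0197,0,0,0,1,0,-0.0116,0.0197,0,0,0,1,0,-0.0116,0.0197,0,0,0])

```text
clock: 7.35
tcp_pos: [491.4, -78.0, 172.1]
eef_rot: [0.352, 0.613, -0.352, 0.613]
wrist_force: [0.8, -0.1, -2.6]
gripper_width: 20.7
```

Request:
drive_tool(deltas=[1,0,-0.0116,0.0197,0,0,0,1,0,-0.0116,0.0197,0,0,0,1,0,-0.0116,0.0197,0,0,0,1,0,-0.0116,0.0197,0,0,0,1,0,-0.0093,0.0158,0,0,0,1,0,-0.007,0.0118,0,0,0,1,0,-0.0046,0.0079,0,0,0,1,0,-0.0023,0.0039,0,0,0])

```text
clock: 8.15
tcp_pos: [491.7, -213.9, 172.2]
eef_rot: [0.352, 0.613, -0.352, 0.613]
wrist_force: [-0.7, -1.1, -2.6]
gripper_width: 20.8
```

Run:
```python
from h import *
s,p,r=pose();print(s["joints"].round(2),r.as_matrix().round(3))
to([493,-213,140])
p,d=snapshot("wrist");cv2.imwrite("pics/w2.png",p)
```

```text
[-0.05  0.59  0.63  1.89 -0.46  0.81 -0.22] [[-0.     0.864  0.504]
 [ 0.     0.504 -0.864]
 [-1.    -0.    -0.   ]]
t 8.15 tcp [ 491.7 -213.9  172.2] F [-0.7 -1.1 -2.6] w 20.8
turn first (tool) [0. 0. 0.] then shift (m) [ 0.0322  0.0016 -0.0001] shift no turn [ 0.0322  0.0016 -0.0001]
```

View pics/w2.png

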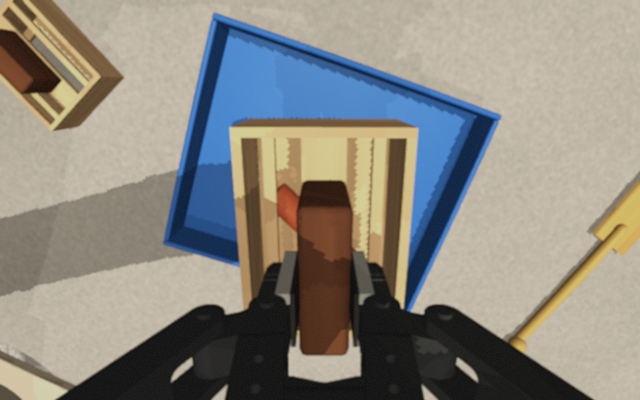

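The stick is still inside, visible at (288,200), and the box is over the tray. I'll lower it a little and tip to one side.

Request:
drive_tool(deltas=[1,0.005,0,0,0,0,0,1,0.01,0,0,0,0,0,1,0.008,0,0,0,0,0,1,0.004,0,0,0,0.02,0,1,0,0,0,0,0.05,0,1,0,0,0,0,0.08,0,1,0,0,0,0,0.08,0,1,0,0,0,0,0.08,0])

```text
clock: 9.0
tcp_pos: [492.7, -213.2, 145.3]
eef_rot: [0.402, 0.702, -0.292, 0.511]
wrist_force: [0.9, -0.1, -3.9]
gripper_width: 20.5
```

Request:
drive_tool(deltas=[1,0,0,0,0,0.08,0,1,0,0,0,0,0.08,0,1,0,0,0,0,0.08,0,1,0,0,0,0,0.06,0,1,0,0,0,0,0.04,0,1,0,0,0,0,0,0,1,0,0,0,0,0,0,1,0,0,0,0,0,0])

```text
clock: 9.8
tcp_pos: [492.4, -212.7, 145.6]
eef_rot: [0.445, 0.777, -0.221, 0.386]
wrist_force: [0.6, 0.6, -3.5]
gripper_width: 20.5
```

Run:
```python
from h import *
s,p,r=pose();print(s["joints"].round(2),p, (down(-59.8).inv()*r).as_rotvec().round(3))
p,d=snapshot("wrist");cv2.imwrite("pics/w3.png",p)
```

```text
[ 0.34  0.94  0.43  1.38 -0.54  1.56 -0.13] [ 492.44614309 -212.66399443  145.5945384 ] [-0.003  0.649 -0.001]
```

View pics/w3.png

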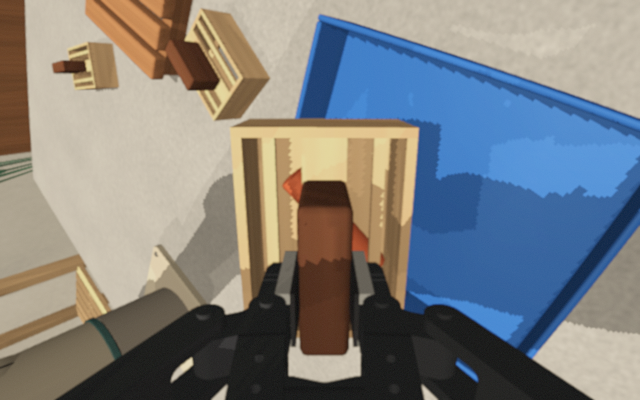

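The tilt reached 0.65 rad, but the stick still lies askew, from (290,185) to (370,245). Its lower right end is against the low side. I'll tip a bit further and shake along the slope.

Request:
drive_tool(deltas=[1,0,0,0,0,0.1,0,1,0,0,0,0,0.1,0,1,0,0,0.01,0,0,0,1,0,0,-0.01,0,0,0,1,0,0,0.01,0,0,0,1,0,0,-0.01,0,0,0,1,0,0.01,0,0,0,0,1,0,-0.01,0,0,0,0])

```text
clock: 10.65
tcp_pos: [495.3, -209.9, 146.4]
eef_rot: [0.464, 0.812, -0.173, 0.308]
wrist_force: [-0.3, 0.3, -3.7]
gripper_width: 20.3
```

Request:
drive_tool(deltas=[1,0,0.01,0,0,0,0,1,0,-0.01,0,0,0,0,1,0,0,0.01,0,0,0,1,0,0,-0.01,0,0,0,1,0,0,0.01,0,0,0,1,0,0,-0.01,0,0,0,1,0,0,0,0,0,0,1,0,0,0,0,0,0])

```text
clock: 11.45
tcp_pos: [492.4, -212.7, 145.8]
eef_rot: [0.465, 0.812, -0.175, 0.306]
wrist_force: [-0.6, 0.2, -3.5]
gripper_width: 20.7
```

Run:
```python
from h import *
s,p,r=pose();print(s["joints"].round(2),p, (down(-59.8).inv()*r).as_rotvec().round(3))
a=cv2.imread("pics/w3.png");p,d=snapshot("wrist");
cv2.imwrite("pics/w4.png",np.hstack([i[100:350,210:440] for i in(a,p)]).repeat(1,0))
cv2.imwrite("pics/w4f.png",p)
```

```text
[ 0.41  1.06  0.39  1.22 -0.55  1.78 -0.15] [ 492.39521581 -212.7281442   145.75755481] [-0.003  0.85  -0.001]
```

View pics/w4.png

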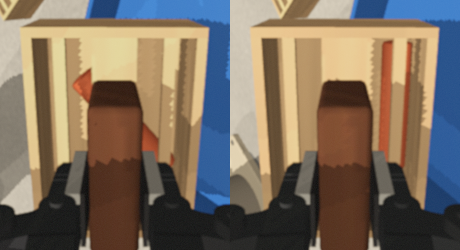

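The stick now lies along the low (right) wall, at crop (395,100). I'll check its position along the box before rocking back.

```bash
cat >> h.py <<'E'
def stick(name="wrist"):
    s,p,r=pose();im,d=snapshot(name);X=cloud(name,d,s)
    hsv=cv2.cvtColor(im,cv2.COLOR_BGR2HSV)
    B=r.inv().apply(X.reshape(-1,3)-p).reshape(X.shape)  # tool coords
    B=np.stack([B[...,1],B[...,2],57-B[...,0]],-1)          # box-ish: x,tool z,height above underside
    m=((hsv[...,0]<9)|(hsv[...,0]>175))&(hsv[...,1]>150)&(hsv[...,2]>80)&(d>0)&(abs(B[...,0])<60)&(abs(B[...,1])<45)&(B[...,2]<42)&(B[...,2]>3)
    q=B[m];print("n",len(q))
    if len(q):print("pct5/50/95 x,y,z",np.percentile(q,[2,50,98],axis=0).round(1).tolist())
    return im,d,B,m
E
python3 - <<'E'
from h import *
im,d,B,m=stick()
b=(abs(B[...,2]-48)<4)&(abs(B[...,0])<80)&(abs(B[...,1])<60);print("roof x,y",np.percentile(B[b],[1,99],axis=0).round(1))
E
```

```text
n 1090
pct5/50/95 x,y,z [[-25.3, 22.3, 16.7], [12.8, 24.8, 20.0], [46.3, 37.8, 22.3]]
roof x,y [[-36.  -44.9  44.8]
 [ 59.2  44.3  51.9]]
```

Request:
drive_tool(deltas=[1,0,0,0,0,-0.03,0,1,0,0,0,0,-0.07,0,1,0,0,0,0,-0.08,0,1,0,0,0,0,-0.08,0,1,0,0,0,0,-0.08,0,1,0,0,0,0,-0.08,0,1,0,0,0,0,-0.08,0,1,0,0,0,0,-0.08,0])

```text
clock: 12.35
tcp_pos: [492.1, -212.4, 145.8]
eef_rot: [0.396, 0.69, -0.301, 0.526]
wrist_force: [0.8, -0.4, -4.7]
gripper_width: 20.4
```

Request:
drive_tool(deltas=[1,0,0,0,0,-0.07,0,1,0,0,0,0,-0.06,0,1,0,0,0,0,-0.05,0,1,0,0,0,0,-0.04,0,1,0,0,0,0,-0.04,0,1,0,0,0,0,-0.04,0,1,0,0,0,0,-0.04,0,1,0,0,0,0,-0.04,0])

```text
clock: 13.15
tcp_pos: [491.4, -211.7, 145.4]
eef_rot: [0.332, 0.579, -0.37, 0.646]
wrist_force: [0.3, -0.4, -3.1]
gripper_width: 20.7
```

Request:
drive_tool(deltas=[1,0,0,0,0,-0.04,0,1,0,0,0,0,-0.04,0,1,0,0,0,0,-0.04,0,1,0,0,0,0,-0.04,0,1,0,0,0,0,-0.04,0,1,0,0,0,0,0,0,1,0,0,0,0,0,0,1,0,0,0,0,0,0])

```text
clock: 13.95
tcp_pos: [492.5, -213.1, 145.6]
eef_rot: [0.294, 0.511, -0.402, 0.701]
wrist_force: [0.5, 0.2, -2.6]
gripper_width: 20.5
```

Run:
```python
from h import *
s,p,r=pose();print(s["clock"],p,(down(-59.8).inv()*r).as_rotvec().round(3))
im,d,B,m=stick();t,_=snapshot("top");s,_=snapshot("scene")
cv2.imwrite("pics/m5.png",np.hstack([cv2.resize(im[90:350,210:440],None,fx=1.3,fy=1.3),cv2.resize(s[170:290,190:330],(395,338))]))
```

```text
13.95 [ 492.47031774 -213.08301346  145.60973666] [-0.002 -0.309  0.001]
n 0
```

View pics/m5.png

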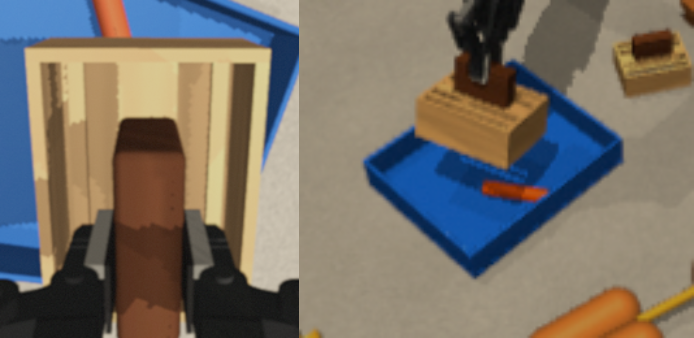

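The stick has dropped into the tray (right panel, (515,190)) and the box is empty. I'll level the box, raise it and go back.

Request:
drive_tool(deltas=[1,0,0,0,0,0.02,0,1,0,0,0,0,0.05,0,1,0,0,0,0,0.06,0,1,0,0,0,0,0.06,0,1,0,0,0,0,0.06,0,1,-0.005,0,0,0,0.04,0,1,-0.01,0,0,0,0.019,0,1,-0.015,0,0,0,0,0])

```text
clock: 14.9
tcp_pos: [491.8, -214.1, 175.4]
eef_rot: [0.352, 0.613, -0.353, 0.613]
wrist_force: [0.5, 0.4, -2.3]
gripper_width: 20.5
```

Run:
```python
from h import *
to([500.7,235,175],down(-59.8))
```

```text
t 14.9 tcp [ 491.8 -214.1  175.4] F [ 0.5  0.4 -2.3] w 20.5
turn first (tool) [0.0008 0.0004 0.001 ] then shift (m) [ 0.0004  0.2336 -0.3836] shift no turn [ 0.      0.2339 -0.3835]
```

Request:
drive_tool(deltas=[1,0,0.0023,-0.0038,0,0,0,1,0,0.0047,-0.0077,0,0,0,1,0,0.007,-0.0115,0,0,0,1,0,0.0094,-0.0154,0,0,0,1,0,0.0117,-0.0192,0,0,0,1,0,0.0117,-0.0192,0,0,0,1,0,0.0117,-0.0192,0,0,0,1,0,0.0117,-0.0192,0,0,0])

```text
clock: 15.7
tcp_pos: [493.5, -74.8, 174.5]
eef_rot: [0.351, 0.614, -0.351, 0.613]
wrist_force: [0.0, 0.7, -3.1]
gripper_width: 20.6
```

Request:
drive_tool(deltas=[1,0,0.0117,-0.0192,0,0,0,1,0,0.0117,-0.0192,0,0,0,1,0,0.0117,-0.0192,0,0,0,1,0,0.0117,-0.0192,0,0,0,1,0,0.0117,-0.0192,0,0,0,1,0,0.0117,-0.0192,0,0,0,1,0,0.0117,-0.0192,0,0,0,1,0,0.0117,-0.0192,0,0,0])

```text
clock: 16.5
tcp_pos: [496.0, 104.8, 174.4]
eef_rot: [0.351, 0.614, -0.351, 0.613]
wrist_force: [1.4, 0.4, -3.9]
gripper_width: 20.6
```

Request:
drive_tool(deltas=[1,0,0.0117,-0.0192,0,0,0,1,0,0.0117,-0.0192,0,0,0,1,0,0.0117,-0.0192,0,0,0,1,0,0.0117,-0.0192,0,0,0,1,0,0.0094,-0.0154,0,0,0,1,0,0.007,-0.0115,0,0,0,1,0,0.0047,-0.0077,0,0,0,1,0,0.0023,-0.0038,0,0,0])

```text
clock: 17.3
tcp_pos: [499.2, 238.2, 174.6]
eef_rot: [0.351, 0.614, -0.352, 0.614]
wrist_force: [0.4, 0.4, -3.9]
gripper_width: 20.3
```

Request:
drive_tool(deltas=[1,0.01,0,0,0,0,0,1,0.015,0,0,0,0,0,1,0.015,0,0,0,0,0,1,0.012,0,0,0,0,0,1,0.008,0,0,0,0,0,1,0.005,0,0,0,0,0,1,0.003,0,0,0,0,0,1,0,0,0,0,0,0])

```text
clock: 18.1
tcp_pos: [499.9, 237.0, 106.9]
eef_rot: [0.352, 0.613, -0.352, 0.614]
wrist_force: [-0.7, -0.6, -2.9]
gripper_width: 20.4
```

Run:
```python
from h import *
to([500.7,235,97.5],down(-59.8))
s,p,r=pose();im,d=snapshot("scene");X=cloud("scene",d)
```

```text
t 18.1 tcp [499.9 237.  106.9] F [-0.7 -0.6 -2.9] w 20.4
turn first (tool) [0.0025 0.001  0.0001] then shift (m) [ 0.0094 -0.0003  0.0021] shift no turn [ 0.0094 -0.0003  0.0021]
```

Now lower slowly until contact and watch the force.

Request:
drive_tool(deltas=[1,0.003,0,0,0,0,0,1,0.002,0,0,0,0,0,1,0.001,0,0,0,0,0,1,0.001,0,0,0,0,0,1,0.001,0,0,0,0,0,1,0,0,0,0,0,0,1,0,0,0,0,0,0,1,0,0,0,0,0,0])

```text
clock: 18.95
tcp_pos: [499.9, 237.1, 99.0]
eef_rot: [0.352, 0.613, -0.352, 0.614]
wrist_force: [-0.5, 0.4, -3.4]
gripper_width: 20.5
```

Request:
drive_tool(deltas=[1,0.001,0,0,0,0,0,1,0,0,0,0,0,0,1,0.0005,0,0,0,0,0,1,0,0,0,0,0,0,1,0,0,0,0,0,0,1,0,0,0,0,0,0,1,0,0,0,0,0,0,1,0,0,0,0,0,0])

```text
clock: 19.75
tcp_pos: [499.8, 237.3, 97.8]
eef_rot: [0.352, 0.613, -0.352, 0.614]
wrist_force: [-2.7, 0.6, 4.9]
gripper_width: 20.3
```

Contact is made: the force went from -3 N to +5 N. I'll open and retreat straight up.

Request:
drive_tool(deltas=[0.8,0,0,0,0,0,0,0.6,0,0,0,0,0,0,0.3,0,0,0,0,0,0,0,0,0,0,0,0,0,-0.5,0,0,0,0,0,0,-1,0,0,0,0,0,0,-1,0,0,0,0,0,0,-1,0,0,0,0,0,0])

```text
clock: 20.55
tcp_pos: [499.9, 237.1, 97.5]
eef_rot: [0.351, 0.613, -0.352, 0.614]
wrist_force: [-1.0, 1.3, 0.3]
gripper_width: 85.4
```

Request:
drive_tool(deltas=[-1,-0.005,0,0,0,0,0,-1,-0.015,0,0,0,0,0,-1,-0.02,0,0,0,0,0,-1,-0.025,0,0,0,0,0,-1,-0.025,0,0,0,0,0,-1,-0.02,0,0,0,0,0,-1,-0.01,0,0,0,0,0,-1,0,0,0,0,0,0])

```text
clock: 21.35
tcp_pos: [500.6, 237.5, 218.8]
eef_rot: [0.352, 0.613, -0.351, 0.614]
wrist_force: [0.8, 1.0, 0.1]
gripper_width: 85.3
```

Run:
```python
from h import *
s,p0,r=pose();print(s["clock"],p0,s["gripper_width"])
p,d=snapshot("wrist");X=cloud("wrist",d,s)
near=np.hypot(X[...,0]-500,X[...,1]-237)<85
for l,lo,hi in(("box",82,100),("rail",115,142)):
    m=near&(X[...,2]>lo)&(X[...,2]<hi)&(d>0);q=X[m]
    print(l,len(q),cv2.minAreaRect(q[:,:2].astype(np.float32)))
    A=np.c_[q[:,:2]-q[:,:2].mean(0),np.ones(len(q))];w=abs(q[:,2]-np.median(q[:,2]))<3;c=np.linalg.lstsq(A[w],q[w,2],rcond=None)[0];print(" slope",c[:2].round(3),"z",c[2].round(1))
im,d=snapshot("scene");X=cloud("scene",d);hsv=cv2.cvtColor(im,cv2.COLOR_BGR2HSV)
v,u=np.mgrid[0:400,0:640]
m=(u>215)&(u<305)&(v>195)&(v<262)&((hsv[...,0]<15)|(hsv[...,0]>172))&(hsv[...,1]>120)
q=X[m];a=-np.radians(11.9);l=(np.median(q,0)[:2]-[493,-213])@np.array([[np.cos(a),np.sin(a)],[-np.sin(a),np.cos(a)]])
print("stick",len(q),np.median(q,0),"tray frame",l)
cv2.imwrite("pics/f6.png",im)
```

```text
21.35 [500.5726399  237.49218224 218.79173495] 85.34227289071934
box 5931 ((499.2063293457031, 236.4231414794922), (120.71185302734375, 90.20294189453125), 30.09857177734375)
 slope [0.    0.001] z 90.9
rail 2805 ((499.4864807128906, 236.58599853515625), (69.8854751586914, 22.00301742553711), 30.47195053100586)
 slope [-0.001 -0.   ] z 135.7
stick 95 [ 542.04351483 -218.64556927   18.33245882] tray frame [ 46.82537991 -15.63721828]
```

View pics/f6.png

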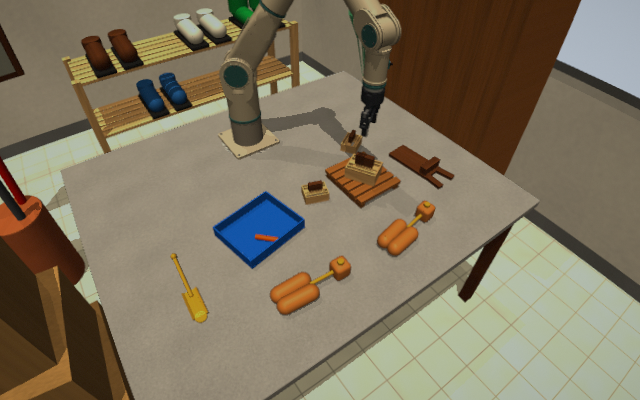

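The box stands flat on the board at (364,170), the stick lies in the tray at (266,238), and the bystanders look where they were. I'm handing the job in.

```bash
python3 -c "
from rig import job;print(job.close_job())"
```

```text
the job is handed in; nothing more can be done
None
```

The cedar stick is in the blue tray and the keeper box is back in the middle of the rack board, rail up. I handed the job in at about 21 s on the robot's clock; it reports no verdict.

- **Tipping:** I gripped the box by its rail, carried it over the tray and tipped it 0.65 rad. The stick stayed askew at that angle, so I tipped further to 0.85 rad and shook the box. That laid the stick along the side wall. Rocking smoothly back to -0.3 rad dropped it through the slot, with the box underside about 90 mm above the bench.
- **Box, last check:** it is within about 2 mm of the board's centre with a measured slope of 0.001 or less. Its roof reads 90.9 mm, the same as before the lift, so it is flat on the board. The gripper is open about 120 mm above its release height.
- **Stick, last check:** it is about (47, -16) mm from the tray's centre, well inside the walls.
- **Bystanders:** the shoe trees, shoehorn and boot jack look unmoved in the last picture; I did not measure them again.

No check failed or disagreed.

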